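# Shut the control box panel and lock its quarter-turn fastener

## Robot

A 7-joint arm with a two-finger parallel gripper is mounted at the origin on a cart in front of the work surface, level with it; the furniture and walls round the work are solid. World frame = base frame: x ahead of the robot, y to its left, z up, the work surface at z = 0. Lengths are in m, angles in rad, forces in N, time in s.
With the tool pointing down it reaches from about 0.4 to 0.9 m from the base axis. Payload 5.6 kg.
Tool frame: the origin (TCP) lies midway between the tips of the shut fingers; the grasp point (between the pads) lies 19 mm behind it; z points along the fingers, y is the line along which they close (so a half turn about z gives the same grasp; the last joint's range is limited). The gripper opens to 92 mm and grips with 3 to 60 N. Pads are 20 mm wide; open, the fingers measure 128 mm over their backs; the gripper's body (75 mm by 189 mm) begins 69 mm behind the grasp point.
Start: joints at [1.084, 0.468, -0.012, 1.603, 0.006, 1.071, -0.056], TCP at [0.279, -0.587, 0.215] pointing down, gripper open.
Joint ranges: [-2.53, 2.53], [-0.31, 2.02], [-1.57, 1.55], [0.28, 2.44], [-1.29, 4.43], [0.15, 1.84], [-2.92, 2.92]. Speed limits (rad/s): [2.57, 2.57, 3.14, 3.14, 3.14, 3.14, 3.14].

## Interface

Orientations are given as a 3x3 rotation matrix whose columns are the frame's x, y, z axes.
In Python, from station import env, effector, solver, viewer, workorder, search_frame, tip_of gives the robot as it stands. Calls block until the motion is done:
- env.reach(position, orientation): joint-space move of the TCP to a pose.
- env.movel(position, frame=None, rate=0.15): straight line of the TCP; frame=None keeps the orientation; rate is the mean speed in m/s.
- env.goto_joints(angles): joint-space move.
- effector.release() and effector.grasp(squeeze=None): open the fingers fully, or close them until they stop; squeeze is the grip in N (None keeps the last).
- env.pause(seconds).
- solver.inverse_kinematics(position, orientation): joint angles nearest the present ones, or None.
- env.sense(): the state.
- viewer.read_camera(name): name is "scene" or "top" or "wrist"; returns (picture, depth): 384x512x3 uint8, red, green, blue; 384x512 float32, m along the optical axis (not along the pixel's ray), 0 where there is no reading.
- viewer.camera_info(name): a dict with "intrinsics" (3x3 intrinsics, pixels), "eye" and "rotation" of the camera in the world; the wrist camera has in their place "T_tool_cam" (4x4, takes a point from camera to tool coordinates, whose origin is the TCP and whose axes are the flange's). Camera axes: x right, y up, looking along -z (the intrinsics and any distortion apply to the point x, -y, -z); pixel columns grow to the right and rows downward; lengths in m; the calibration is good to about 2 mm. The wrist camera is an equidistant fisheye: a pixel r from the principal point sees the ray r / f radians off the axis. A picture is of the moment at which its call begins: read the wrist's pose just before it. camera_info takes no time and is no camera call.
A pose or a line that the arm cannot do raises env.PlanningError and nothing moves.
- workorder.finish_job(): hands the job in; it is judged then, once.
Trained networks look in the newest picture that a camera, given by its name, has taken for a name from the list of things; names that differ only in an ending like _2 or _b are one class to them, and where a whole thing is asked for, a point or a joint stands for the part that bears it (a point fixed in the world has none). Each returns a list of dicts, best first, with "score" (0 to 1); they miss things now and then, are a little off and sometimes report something else, mostly with a low value. They report only what shows in the picture. A call takes as long as a camera call.
- search_frame(camera, name): "at" ([x, y, z] in m, in world coordinates, good to about 4 mm: the middle of the surface that is visible of it).
- tip_of(camera, name): "at" ([x, y, z] in m, in world coordinates, good to about 4 mm: a listed point, or the origin of a listed thing).
The state is a dict: "t": time; "joint_positions": joint angles; "joint_velocities": joint speeds; "tau": joint torques, N m; "ee_pos": TCP position; "tcp_rot": TCP orientation; "wrist_force": force on the tool from outside, world axes, zero at the start; "moment": the same for the moment, N m; "gripper_width": finger opening in m; "grasp_force": force on a finger pad.
Only numpy, scipy, OpenCV 4.12 (cv2) and the standard library are available. Lean on these libraries where they do the work, as an engineer would, in place of code of your own. Each camera call takes 0.05 s, during which the arm holds its last target. There are 200 camera calls.

## Task

The access panel of the grey control box on the bench stands ajar. Press it fully shut with the fingertips, and only then set the fingertips in the slot of its big round fastener and turn it a quarter turn clockwise, all the way to its stop, so that the panel is locked. Only push with the fingers: grasp and lift nothing, do not pull the panel farther open, and leave the loose parts beside the box where they are.

Things in the scene. Friction and masses are not known exactly. Their poses are not given: they have to be found in the camera images.
- control_box: Grey metal box bolted to the bench, cannot move. 210 x 230 mm on plan, walls 70 mm high; bolted feet on its +-y sides, out to 143 mm. Origin on the bench top below the fastener's axis (panel shut). Front wall 100 mm from the origin towards box -x (robot's side, roughly), back wall 110 mm towards +x; box y points left seen from the front.
- panel (a joint): Hinge of the grey panel (199 x 226 x 6 mm) on top of the box. rad: 0 = shut, top face then level 78 mm above the bench; positive = front edge up. Hinge line along box y, 100 mm behind the box origin, 72 mm above the bench. Stiff: stays where left; 3 to 8 N straight down near the front edge shuts it. Starts at 0.12 to 0.32, stop at 0.5.
- panel_push (a point): Point on the panel's top face, mid-depth of the 40 mm flat strip between the fastener and the panel's front edge: a good place to press. 82 mm in front of the fastener's axis. With the panel shut: box x = -82 mm, y = 0, 78 mm above the bench. z is the panel's upward normal.
- slot (a point): Centre of the slot's floor, on the fastener's axis; 83 mm above the bench when shut. Fastener: flat disc 116 mm across with two raised D-shaped lands 20 mm high, leaving a straight slot 44 mm wide, 112 mm long, open at both ends. y runs along the slot and turns with it. Takes closed fingers: push sideways on a land 35 mm from the axis (about 4 N) and travel round the axis; it stays where left.
- cam (a joint): Fastener angle. rad: 0 = unlocked, slot along box y (left-right); grows clockwise seen from above; 1.57 = locked, slot along box x, in line with two small ticks on the panel; hard stop 1.58. Starts at 0 to 0.3. A cam tongue below the panel then reaches under a keeper: it locks the shut panel, and would keep an ajar panel from shutting if turned first.
- tape_roll: Loose roll of black tape, 54 mm across, 19 mm high, beside the box; origin at the centre of its underside. Leave it.
- cdi_unit: Loose dark ignition unit, 50 x 95 x 35 mm, beside the box; origin at its underside. Leave it.
- combi_spanner_13: Loose short combination spanner, 32 x 89 x 8 mm, lying flat beside the box; origin at its underside. Leave it.

How it is judged:
On the way, in this order (a step that is already met when the one before it is completed fails the run):
1. the panel is pressed shut, the fastener still unlocked (value of joint panel below 0.02 rad and value of joint cam below 0.6 rad), for 0.2 s.
2. the fastener is turned home with the panel shut (value of joint panel below 0.02 rad and value of joint cam above 1.45 rad), for 0.2 s.
At the end, for the whole second after the job is handed in: The panel is shut (within 0.02 rad, about 4 mm at its front edge) and the fastener stands at its locked stop (turned to 1.45 rad or more of 1.58), at rest; the loose parts have moved less than 25 mm (all of step 2 and velocity of joint cam between -0.05 and 0.05 rad/s); the robot touches nothing.
It fails at once if the fastener is turned while the panel is ajar (value of joint cam above 0.6 rad and value of joint panel above 0.05 rad).
It fails at once if the panel is pulled farther open (value of joint panel above 0.4 rad).
It fails at once if a loose part is moved, lifted or carried (distance of any of tape_roll, cdi_unit, combi_spanner_13 from where it was at the start of the episode above 0.025 m).
It also fails if it takes over 48 s, if anything falls off the work surface, if the arm or the gripper's body presses on something with over 40 N, if the wrist force passes 120 N, or if a joint passes its speed limit or range.

## Working session

There is one attempt and no reset: what is moved stays moved. The work goes in short steps, each a Python script; the robot and the scene stay as the last script left them, time stands still between calls to the robot, and variables do not carry over. Pictures are saved under pics/ and viewed, at most 10 in all, crops included, and the job is handed in when it is done.

```bash
ls; mkdir -p pics; python3 - <<'E'
from station import env, effector, solver, viewer, workorder, search_frame, tip_of
import cv2,numpy as np
ims=[]
for c in ["scene","top"]:
    p,d=viewer.read_camera(c); ims.append(p)
    i=viewer.camera_info(c); print(c,np.round(i["eye"],3),np.round(i["rotation"],3).tolist(),np.round(i["intrinsics"],1).tolist())
    for n in ["control_box","panel_push","slot","tape_roll","cdi_unit","combi_spanner_13"]:
        print(n,[(np.round(r["at"],3).tolist(),round(r["score"],2)) for r in tip_of(c,n)[:2]])
    np.save(f"d_{c}.npy",d); np.save(f"p_{c}.npy",p)
cv2.imwrite("pics/a.png",cv2.cvtColor(cv2.resize(np.vstack(ims),(400,600)) if 0 else ims[1],cv2.COLOR_RGB2BGR))
cv2.imwrite("pics/b.png",cv2.cvtColor(ims[0],cv2.COLOR_RGB2BGR))
print(env.sense())
E
```

```text
pics
scene [0.031 0.356 0.603] [[-0.506, 0.542, -0.671], [-0.862, -0.317, 0.395], [0.001, 0.778, 0.628]] [[348.8, 0.0, 255.9], [0.0, 348.8, 191.1], [0.0, 0.0, 1.0]]
control_box [([0.578, 0.073, 0.002], 0.77)]
panel_push [([0.503, 0.097, 0.116], 0.8)]
slot [([0.575, 0.072, 0.103], 0.64)]
tape_roll [([0.487, -0.112, -0.001], 0.73)]
cdi_unit [([0.626, 0.279, -0.0], 0.78)]
combi_spanner_13 [([0.721, 0.217, -0.002], 0.51)]
top [0.545 0.036 1.117] [[-0.02, 0.997, -0.075], [-1.0, -0.019, 0.021], [0.019, 0.076, 0.997]] [[405.4, 0.0, 257.5], [0.0, 405.4, 197.1], [0.0, 0.0, 1.0]]
control_box [([0.575, 0.071, -0.001], 0.93)]
panel_push [([0.577, 0.073, -0.002], 0.2)]
slot [([0.578, 0.066, 0.104], 0.97)]
tape_roll [([0.488, -0.115, -0.002], 0.77)]
cdi_unit [([0.623, 0.278, 0.002], 0.61)]
combi_spanner_13 [([0.724, 0.216, -0.0], 0.51)]
{'t': 0.7, 'joint_positions': array([ 1.08397541,  0.46745419, -0.01161719,  1.60270136,  0.00602575,
        1.07139498, -0.05629402]), 'joint_velocities': array([-4.12414252e-04,  7.27864575e-04,  1.53421657e-03,  3.86146365e-04,
        4.84584278e-05, -2.30361382e-04, -8.54423476e-04]), 'tau': array([ 5.15335942e-04, -5.20263827e+01, -1.25484302e-02, -2.44013071e+01,
       -5.67778875e-02,  1.14399655e-02,  1.80324116e-05]), 'ee_pos': array([ 0.27907461, -0.58705443,  0.21462156]), 'tcp_rot': array([[ 9.03133769e-01,  4.29359284e-01, -1.16851575e-05],
       [ 4.29359282e-01, -9.03133766e-01, -9.38359961e-05],
       [-5.08426164e-05,  7.97293260e-05, -9.99999996e-01]]), 'wrist_force': array([0.79674039, 0.5772006 , 0.38076492]), 'moment': array([0.00102641, 0.02619031, 0.02374674]), 'grasp_force': 0.0, 'gripper_width': 0.09156421063111012}
```

View pics/a.png

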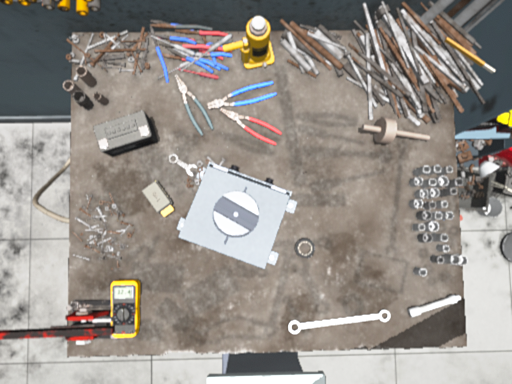

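View pics/b.png

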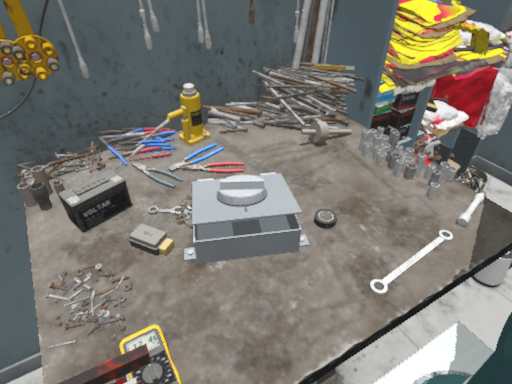

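The top picture shows the box centred at about (237,215), yawed roughly -0.37 rad, and the slot running (221,207) to (253,222), nearly along box y. The scene picture shows the panel ajar at the front. The network points agree with the given geometry: panel tilt is about 0.21 rad. Next I'll measure yaw and tilt from depth and check the arm's reach.

```bash
cat > h.py <<'E'
from station import env, effector, solver, viewer, workorder, search_frame, tip_of
import cv2,numpy as np
def cloud(c,d):
    i=viewer.camera_info(c);K=np.array(i["intrinsics"]);v,u=np.indices(d.shape)
    P=np.stack([(u-K[0,2])/K[0,0]*d,-(v-K[1,2])/K[1,1]*d,-d],-1)
    return P@np.array(i["rotation"]).T+np.array(i["eye"])
def fit(d,xy=(0.577,0.071)):
    P=cloud("top",d)[d>0]; P=P[np.hypot(*(P[:,:2]-xy).T)<.2]
    Q=P[(P[:,2]>.06)&(P[:,2]<.2)]
    r=cv2.minAreaRect(Q[:,:2].astype(np.float32)); return P,Q,r
def R(a): # tool down, tool y along world angle a
    y=np.array([np.cos(a),np.sin(a),0]);z=np.array([0,0,-1.]);return np.c_[np.cross(y,z),y,z]
E
python3 - <<'E'
from h import *
d=np.load("d_top.npy");P,Q,r=fit(d);print(r)
yaw=-np.radians(90-r[2]) if r[2]>45 else np.radians(r[2]);print("yaw?",yaw)
# panel plane: RANSAC-lite, points away from fastener
c=np.array([.577,.071]);S=Q[np.hypot(*(Q[:,:2]-c).T)>.066]
for _ in range(6):
    A=np.c_[S[:,:2]-c,np.ones(len(S))];w=np.linalg.lstsq(A,S[:,2],rcond=None)[0];e=S[:,2]-A@w;S=S[abs(e)<max(.004,1.5*e.std())]
print("plane",w,"tilt",np.arctan(np.hypot(*w[:2])),"yaw from tilt",np.arctan2(-w[1],-w[0]),len(S))
# slot: points within 50mm whose height above plane 2..12mm vs lands
D=Q[np.hypot(*(Q[:,:2]-c).T)<.075];h=D[:,2]-(np.c_[D[:,:2]-c,np.ones(len(D))]@w)
L=D[h>.017];print("lands",len(L),L[:,:2].mean(0),cv2.minEnclosingCircle(L[:,:2].astype(np.float32)))
ev,V=np.linalg.eigh(np.cov(L[:,:2].T));print(ev,V)
F=D[(h<.012)&(np.hypot(*(D[:,:2]-L[:,:2].mean(0)).T)<.045)];ev,V=np.linalg.eigh(np.cov(F[:,:2].T));print("floor",F.mean(0),ev,V[:,1],np.arctan2(V[1,1],V[0,1]))
for a0 in (-yaw*0+yaw+np.pi/2,yaw-np.pi/2):
    for k in np.linspace(0,1.7,4):
        q=solver.inverse_kinematics([.577,.071,.12],R(a0-k));print(round(a0-k,2),None if q is None else np.round(q,2))
E
```

```text
((0.5815978050231934, 0.06982002407312393), (0.2304808795452118, 0.20721335709095), 68.75897979736328)
yaw? -0.37072573901864386
plane [-0.19981649  0.07713577  0.09858648] tilt 0.2110000372717335 yaw from tilt -0.3684082110377186 4714
lands 859 [0.5820184  0.06946816] ((0.5824339985847473, 0.06922461837530136), 0.05604024603962898)
[0.00060083 0.00130477] [[-0.517817   -0.85549141]
 [-0.85549141  0.517817  ]]
floor [0.58184615 0.06931685 0.10296964] [0.00013661 0.00062631] [0.50651152 0.86223319] 1.0396622282242707
1.2 [ 0.39  0.61 -0.77  1.81  0.52  0.93  0.6 ]
0.63 [ 0.34  0.58 -0.69  1.82  0.46  0.91  0.07]
0.07 [ 0.29  0.56 -0.62  1.82  0.41  0.89 -0.45]
-0.5 [ 0.21  0.53 -0.51  1.83  0.33  0.87 -0.95]
-1.94 [ 0.04  0.49 -0.28  1.84  0.18  0.84 -2.27]
-2.51 [-0.08  0.47 -0.13  1.85  0.08  0.83 -2.76]
-3.07 [ 0.68  0.96 -1.33  1.8   1.    1.25  2.26]
-3.64 [ 0.68  0.96 -1.33  1.8   1.    1.25  1.69]
```

Yaw is -0.37, tilt 0.21 and cam about 0.16, all within the stated ranges. Now I'll press the panel.

```bash
python3 - <<'E'
from h import *
yaw=-.37;bx=np.array([np.cos(yaw),np.sin(yaw)]);p=np.array([.576,.072])-.082*bx
effector.grasp()
env.reach([*p,.2],R(yaw+np.pi/2)); 
env.movel([*p,.13],rate=.1)
f0=np.array(env.sense()["wrist_force"]);print(env.sense()["t"],f0)
for z in np.arange(.12,.0725,-.004).tolist()+[.074,.072,.070]:
    env.movel([*p,z],rate=.06);s=env.sense();f=s["wrist_force"]-f0
    print(round(z,3),round(s["ee_pos"][2],4),np.round(f,1))
    if f[2]>14: break
env.pause(.3)
env.movel([*p,.16],rate=.15)
# retreat so the top camera sees the box
q=p-.14*bx
env.movel([*q,.2],rate=.2)
im,d=viewer.read_camera("top");print([(r["at"],r["score"]) for r in tip_of("top","slot")[:2]],[(r["at"],r["score"]) for r in tip_of("top","control_box")[:1]])
im2,_=viewer.read_camera("scene");print([(r["at"],r["score"]) for r in tip_of("scene","slot")[:2]])
np.save("d2.npy",d);cv2.imwrite("pics/c.png",cv2.cvtColor(np.vstack([im[130:300,120:360],im2[130:300,120:360]]),cv2.COLOR_RGB2BGR)); print(env.sense()["t"])
P,Q,r=fit(d);c=np.array([.577,.071]);S=Q[np.hypot(*(Q[:,:2]-c).T)>.066];S=S[S[:,2]<.1]
for _ in range(6):
    A=np.c_[S[:,:2]-c,np.ones(len(S))];w=np.linalg.lstsq(A,S[:,2],rcond=None)[0];e=S[:,2]-A@w;S=S[abs(e)<max(.003,1.5*e.std())]
print("plane",w)
D=Q[np.hypot(*(Q[:,:2]-c).T)<.075];h=D[:,2]-(np.c_[D[:,:2]-c,np.ones(len(D))]@w)
L=D[(h>.017)&(h<.035)];print("lands",len(L),L.mean(0),cv2.minEnclosingCircle(L[:,:2].astype(np.float32)))
ev,V=np.linalg.eigh(np.cov(L[:,:2].T));print("land major axis",V[:,1],"slot ang",np.arctan2(V[1,0],V[0,0]))
E
```

```text
5.4583 [-0.33269723  0.44878734 -0.2043173 ]
0.12 0.1198 [ 0.4 -0.1  0.2]
0.116 0.1159 [ 0.3 -0.6  0.9]
0.112 0.1118 [ 0.4 -0.5 -0.1]
0.108 0.1077 [ 0.  -0.2 -0.8]
0.104 0.1037 [ 0.1 -0.4  0.6]
0.1 0.0997 [ 0.8 -0.4  0.4]
0.096 0.0957 [-0.2 -1.  -0.4]
0.092 0.0917 [-0.  -1.   0.8]
0.088 0.0877 [ 0.6 -0.3  0.2]
0.084 0.0837 [ 0.2 -0.3  0.2]
0.08 0.0797 [ 0.4 -0.2  0.5]
0.076 0.0782 [-7.2 -3.7 25.7]
[] [([0.5754, 0.0731, 0.0019], 0.57)]
[([0.571, 0.0733, 0.0846], 0.85)]
10.6583
plane [-0.00117769 -0.00012811  0.07741416]
lands 808 [0.57541814 0.07199112 0.1022477 ] ((0.5756464600563049, 0.07204270362854004), 0.05594469979405403)
land major axis [-0.85813741  0.51342008] slot ang -2.1099618564108016
```

View pics/c.png

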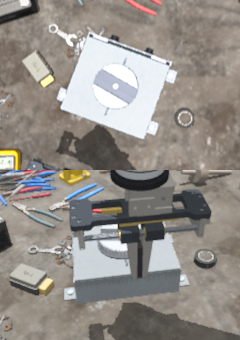

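The panel is shut: its plane is level at 77 mm. The axis is at (0.5755, 0.072) and the slot angle is 1.03 rad. Next I'll insert the closed fingers into the slot and orbit the axis.

```bash
python3 - <<'E'
from h import *
ax=np.array([.5755,.072]);r=.035
def pos(a,off):
    u=-np.array([np.cos(a),np.sin(a)]);t=np.array([-np.sin(a),np.cos(a)]);return ax+r*u+off*t,t
a=1.03;p,_=pos(a,0)
env.movel([*env.sense()["ee_pos"][:2],.2]) if 0 else None
env.reach([*p,.16],R(a)); env.movel([*p,.115],rate=.1)
f0=np.array(env.sense()["wrist_force"])
for z in (.103,.094,.088):
    env.movel([*p,z],rate=.06);s=env.sense();f=s["wrist_force"]-f0;print(z,round(s["ee_pos"][2],4),np.round(f,1))
    if f[2]>8: raise SystemExit("blocked")
for o in (.008,.012):
    p,t=pos(a,o);env.movel([*p,.088],R(a),rate=.06);print(o,round(float((env.sense()["wrist_force"]-f0)[:2]@t),1))
for a in np.append(np.arange(.93,-.37,-.1),[-.37,-.40,-.43,-.46]):
    p,t=pos(a,.012);env.movel([*p,.088],R(a),rate=.06);s=env.sense();f=s["wrist_force"]-f0;ft=float(f[:2]@t)
    print(round(a,2),round(ft,1),np.round(f,1),round(s["t"],1))
    if ft<-14 or np.linalg.norm(f)>25: break
E
```

```text
0.103 0.1027 [ 0.1 -0.1  0.4]
0.094 0.0935 [-0.2  0.7 -0.1]
0.088 0.0876 [-0.6 -0.3  0. ]
0.008 0.4
0.012 1.0
0.93 -0.5 [ 0.7  0.  -0.6] 13.8
0.83 -1.2 [ 0.6 -1.1 -0.4] 14.1
0.73 -1.3 [ 1.5 -0.4 -1.9] 14.3
0.63 -1.6 [ 1.7 -0.7 -1.3] 14.6
0.53 -1.1 [ 1.2 -0.6 -1.5] 14.8
0.43 -1.1 [ 0.6 -0.9 -1.2] 15.1
0.33 -0.9 [-0.2 -1.  -0.9] 15.3
0.23 -2.4 [ 1.4 -2.1 -0.6] 15.6
0.13 -1.7 [ 1.3 -1.6 -1.3] 15.8
0.03 -2.2 [ 0.4 -2.2 -1.1] 16.1
-0.07 -1.4 [-0.3 -1.4 -1.3] 16.3
-0.17 -0.8 [ 0.8 -1.  -1.2] 16.6
-0.27 -1.9 [ 0.  -1.9 -1.4] 16.8
-0.37 -2.5 [-0.6 -2.5 -1.9] 17.1
-0.4 -2.9 [-1.5 -2.5 -1.6] 17.3
-0.43 -4.3 [-2.8 -3.5  1.5] 17.6
-0.46 -7.1 [-5.8 -5.1  4. ] 17.8
```

```bash
python3 - <<'E'
from h import *
ax=np.array([.5755,.072]);r=.035
def pos(a,off):
    u=-np.array([np.cos(a),np.sin(a)]);t=np.array([-np.sin(a),np.cos(a)]);return ax+r*u+off*t,t
for a in (-.49,-.52):
    p,t=pos(a,.012);env.movel([*p,.088],R(a),rate=.06);print(a,round(float(env.sense()["wrist_force"][:2]@t),1))
    if env.sense()["wrist_force"][:2]@t<-14: break
env.pause(.4)
p,t=pos(-.39,.002);env.movel([*p,.088],R(-.39),rate=.06);env.movel([*p,.17],rate=.15)
bx=np.array([np.cos(.37),-np.sin(.37)]);q=ax-.22*bx;env.movel([*q,.2],rate=.2)
im,d=viewer.read_camera("top");P,Q,_=fit(d);D=Q[np.hypot(*(Q[:,:2]-ax).T)<.07]
L=D[(D[:,2]>.095)&(D[:,2]<.115)];ev,V=np.linalg.eigh(np.cov(L[:,:2].T));a=np.arctan(V[1,0]/V[0,0]);print(len(L),"slot ang",a,"cam",1.2-a)
S=Q[(np.hypot(*(Q[:,:2]-ax).T)>.066)&(Q[:,2]<.09)];A=np.c_[S[:,:2]-ax,np.ones(len(S))];print(np.linalg.lstsq(A,S[:,2],rcond=None)[0],env.sense()["t"])
for n in ["tape_roll","cdi_unit","combi_spanner_13"]:print(n,[np.round(x["at"],3) for x in tip_of("top",n)[:1]])
cv2.imwrite("pics/d.png",cv2.cvtColor(cv2.resize(im[130:300,120:360],None,fx=2,fy=2),cv2.COLOR_RGB2BGR))
E
```

```text
-0.49 -11.1
-0.52 -12.5
813 slot ang -0.37398474727897596 cam 1.5739847472789759
[-0.0054299   0.00288617  0.07712631] 20.9583
tape_roll [array([ 0.489, -0.112,  0.001])]
cdi_unit [array([ 0.626,  0.28 , -0.001])]
combi_spanner_13 [array([0.722, 0.217, 0.002])]
```

View pics/d.png

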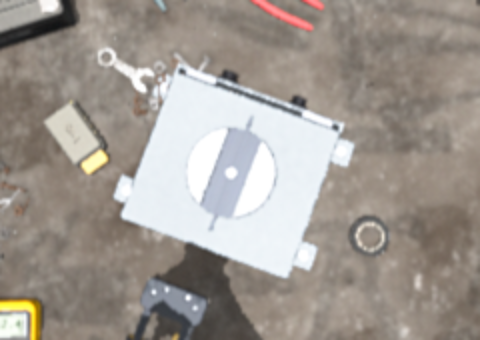

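The slot at (231,173) lines up with both ticks, at (250,120) and (212,228). Cam is about 1.57, the panel is shut, the loose parts haven't moved and the gripper is clear.

```bash
python3 -c "
from station import workorder
print(workorder.finish_job())"
```

```text
the job is handed in; nothing more can be done
None
```

I pressed the panel shut, turned the fastener clockwise to its locked stop (cam about 1.57 rad), left the loose parts where they were, and handed the job in at about 21 s on the robot clock; no verdict came back.

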